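Zero the measuring wheel and draw out its handle

ROBOT

A 6-joint arm with a two-finger parallel gripper is mounted at the origin on the work surface. World frame = base frame: x ahead of the robot, y to its left, z up, the work surface at z = 0. Lengths are in m, angles in rad, forces in N, time in s.
With the tool pointing down it reaches from about 0.3 to 0.95 m from the base axis. Payload 3.1 kg.
Tool frame: the origin (TCP) lies between the finger pads, 19 mm behind the fingertips; this is the grasp point; z points along the fingers, y is the direction in which the jaws open and shut (so a half turn about z gives the same grasp; the last joint's range is limited). The gripper opens to 85 mm and grips with 20 to 120 N. Pads are 22 mm wide; open, the fingers measure 114 mm over their backs; the gripper's body (76 mm by 85 mm) begins 54 mm behind the grasp point. The pads swing forward as they close: fully open they stand 13 mm farther back than shut.
Start: joints at [-1.314, 0.308, 1.634, -0, 1.2, -0.07], TCP at [0.201, -0.592, 0.25] pointing down, gripper open.
Joint ranges: [-3.06, 3.06], [-0.79, 1.96], [0.05, 2.63], [-1.19, 4.34], [0.05, 2.64], [-2.94, 2.94]. Speed limits (rad/s): [2.79, 2.79, 3.14, 3.14, 3.14, 3.14].

INTERFACE

Orientations are given as a rotation vector (axis times angle).
In Python, from plant import arm gives the robot as it stands. Calls block until the motion is done:
- arm.movep(position, orientation): joint-space move of the TCP to a pose.
- arm.move_linear(position, rotation=None, v=0.15): straight line of the TCP; rotation=None keeps the orientation; v is the mean speed in m/s.
- arm.goto_joints(angles): joint-space move.
- arm.set_gripper(opening, effort=None): finger opening in m; effort is the grip in N (None keeps the last); returns when the fingers have stopped.
- arm.pause(seconds).
- arm.inverse_kinematics(position, orientation): joint angles nearest the present ones, or None.
- arm.sense(): the state.
- arm.capture(name): name is "scene" or "top" or "wrist"; returns a dict with "image" (384x512x3 uint8, red, green, blue), "intrinsics" (3x3 intrinsics, pixels), "view" (4x4, takes a point from world to camera coordinates). Camera axes: x right, y up, looking along -z (the intrinsics and any distortion apply to the point x, -y, -z); pixel columns grow to the right and rows downward; lengths in m; the calibration is good to about 2 mm. The wrist camera is an equidistant fisheye: a pixel r from the principal point sees the ray r / f radians off the axis. A picture is of the moment at which its call begins. There is no depth.
A pose or a line that the arm cannot do raises arm.IKError and nothing moves.
- arm.finish_job(): hands the job in, once; it reports no verdict.
Trained networks look in a picture, given as the dict that the camera call returned (one of the last four; its "shot" number tells which), for a name from the list of things; names that differ only in an ending like _2 or _b are one class to them, and where a whole thing is asked for, a point or a joint stands for the part that bears it (a point fixed in the world has none). Each returns a list of dicts, best first, with "confidence" (0 to 1); they miss things now and then, are a little off and sometimes report something else, mostly with a low value. They report only what shows in the picture. A call takes as long as a camera call.
- arm.find_in(picture, thing): "location" ([row, column] as shares, 0 to 1, of the picture: columns of its width, rows of its height, amid what is visible of it).
- arm.tip_of(picture, thing): "location" ([row, column] as shares, 0 to 1, of the picture: columns of its width, rows of its height: a listed point, or the origin of a listed thing).
The state is a dict: "time": time; "joint_positions": joint angles; "joint_velocities": joint speeds; "joint_efforts": joint torques, N m; "ee_pos": TCP position; "tcp_rot": TCP orientation; "ft_force": force on the tool from outside, world axes, zero at the start; "ft_torque": the same for the moment, N m; "grip_width": finger opening in m.
Only numpy, scipy, OpenCV 4.12 (cv2) and the standard library are available. Lean on these libraries where they do the work, as an engineer would, in place of code of your own. Each camera call takes 0.05 s, during which the arm holds its last target. There are 200 camera calls.

TASK

Get the hand-held measuring wheel on the garden table ready for measuring round the door frame: first turn the reset knob on its counter back to the zero stop. Then squeeze the release button in the grip and draw the handle straight out, past the first stop, all the way to the second stop; let the button spring back out so that the handle locks there, and finish holding the grip in the closed gripper, clear of the button, with the handle still fully out and the wheel lying flat on the table. Leave the other things on the table where they are.

Things in the scene. Friction and masses are not known exactly. Their poses are not given: they have to be found in the camera images.
- measuring_wheel: hand-held measuring wheel, about 1.5 kg, loose, lying flat on its side. Origin: on the table top under the knob's axis (the middle of the counter case); z up; +y to the wheel (black tyre, 159 mm across, 22 mm high, centre at y = 145 mm); the handle draws out to -y, from a tube 37 mm up whose collar ends at y = -86 mm. Black case 72 (x) by 80 (y) mm, 58 mm high, white dial on top
- knob_grip (a point): on the reset knob's axis, 79 mm above the table, middle of its upright grey bar: 38 mm long, 10 mm thick, from 65 to 87 mm up, clear all round above the dial (60 mm). Take it across its thickness. y axis: along the bar to its needle end; x axis: across. At zero the needle points to the wheel, at the dial's long tick by the stop peg, and the bar is parallel to the tube
- reset_knob (a joint): knob angle (rad): 0 at the zero stop, which it cannot pass; grows clockwise seen from above, up to 2.2, so it goes back counter-clockwise. Starts between 0.6 and 1.4; about 0.04 N m of friction; stays where it is left
- grip_button (a point): on the grip's axis, 37 mm above the table, beside the middle of the button; axes as measuring_wheel; moves with the handle. The grip is a black bar 30 mm wide (x), 30 mm high (22 to 52 mm up), from 35 mm wheelwards of here to 90 mm beyond. The grey button, 26 mm along the grip, 18 mm high, stands 5 mm out of its +x side: pinching the grip here across x pushes it in
- grip_hold (a point): on the grip's axis, 37 mm above the table, middle of the grip's bare part, 52 mm from grip_button away from the wheel; axes as measuring_wheel; moves with the handle. Held here across x (30 mm wide) the fingers are clear of the button
- release_button (a joint): how far the button is pushed in (m): 0 out, 0.006 at most. A spring of 5 to 8 N pushes it out. From 0.0035 on the latch is free
- handle (a joint): how far the handle is out (m): 0 home, 0.070 first stop, 0.140 second stop and end of travel. With the button out it locks at each (at the second from 0.137 on); the button must be in to leave a stop or to pass the first. In between it slides against 2 N of friction and stays where left. Pulling it on at its end drags the whole wheel along the table (7 to 12 N)
- pencil_pot: red silicone pencil pot with pencils, 76 mm across, 95 mm high (pencils to 170 mm), origin at the centre of its underside; to be left alone
- ludo_cup: wooden ludo cup, 66 mm across, 75 mm high, origin at the centre of its underside; to be left alone
- stapler: steel mini stapler, 70 mm long (x), 18 mm wide, 30 mm high, origin at the centre of its underside; to be left alone
- whistle: white plastic whistle, 50 mm long, 23 mm high, origin under its round chamber; to be left alone

How it is judged:
On the way, in this order (a step that is already met when the one before it is completed fails the run):
1. the counter's knob is back at its zero stop (value of joint reset_knob below 0.1 rad), for 0.2 s.
2. the handle is drawn out beyond its first stop (value of joint handle above 0.09 m), for 0.1 s.
At the end, for the whole second after the job is handed in: Knob within 0.1 rad of its zero stop; handle out at least 134 of 140 mm with the button less than 1.5 mm in (locked); the gripper holds the grip (over 15 N, TCP within 95 mm of grip_hold); the wheel lies flat (tilt under 0.1 rad, origin under 10 mm up) (value of joint reset_knob below 0.1 rad and value of joint handle above 0.134 m and value of joint release_button below 0.0015 m and contact force between the fingers and handle above 15 N and distance between the grasp point and grip_hold below 0.095 m and angle between measuring_wheel's own z axis and vertical below 0.1 rad and height (world z) of measuring_wheel below 0.01 m); the arm keeps its last pose, push and grip.
It fails at once if the pencil pot, ludo cup, stapler or whistle is moved more than 30 mm (distance of any of pencil_pot, ludo_cup, stapler, whistle from where it was at the start of the episode above 0.03 m).
It also fails if it takes over 51 s, if anything falls off the work surface, if the arm or the gripper's body presses on something with over 40 N, if the wrist force passes 120 N, or if a joint passes its speed limit or range.

## Working session

There is one attempt and no reset: what is moved stays moved. The work goes in short steps, each a Python script; the robot and the scene stay as the last script left them, time stands still between calls to the robot, and variables do not carry over. Pictures are saved under pics/ and viewed, about 8 in all and at most 12, crops included, and the job is handed in when it is done.

```bash
mkdir -p pics; ls
cat > h.py <<'E'
import numpy as np, cv2
from scipy.spatial.transform import Rotation as R
from plant import arm
def ray(p,rc):
    K=np.array(p["intrinsics"]);V=np.array(p["view"]);h,w=p["image"].shape[:2]
    u=rc[1]*w;v=rc[0]*h
    d=np.array([(u-K[0,2])/K[0,0],(v-K[1,2])/K[1,1]])
    c=np.array([d[0],-d[1],-1.])
    if p.get("name_")=="wrist":
        r=np.linalg.norm(d); s=np.sin(r)/max(r,1e-9); c=np.array([d[0]*s,-d[1]*s,-np.cos(r)])
    Rm=V[:3,:3]; return -Rm.T@V[:3,3], Rm.T@c
def at_z(p,rc,z):
    o,d=ray(p,rc); return o+d*(z-o[2])/d[2]
def proj(p,X):
    K=np.array(p["intrinsics"]);V=np.array(p["view"]);c=V[:3,:3]@np.array(X)+V[:3,3]; a=np.array([c[0],-c[1],-c[2]])
    if p.get("name_")=="wrist":
        n=np.hypot(a[0],a[1]);t=np.arctan2(n,a[2]);d=a[:2]/max(n,1e-9)*t
    else: d=a[:2]/a[2]
    return K[0,0]*d[0]+K[0,2],K[1,1]*d[1]+K[1,2]
def cap(n):
    p=arm.capture(n); p["name_"]=n; return p
def save(p,f,box=None,s=1.5):
    im=p["image"][:,:,::-1]
    if box: im=im[box[0]:box[1],box[2]:box[3]]
    cv2.imwrite("pics/"+f,cv2.resize(im,None,fx=s,fy=s,interpolation=cv2.INTER_CUBIC))
def down(yaw): # tool z down, tool y axis (jaws) at world angle yaw
    y=np.array([np.cos(yaw),np.sin(yaw),0]);z=np.array([0,0,-1.]);x=np.cross(y,z)
    return R.from_matrix(np.c_[x,y,z]).as_rotvec()
E
python3 - <<'E'
from h import *
Z={"measuring_wheel":0,"knob_grip":.079,"grip_button":.037,"grip_hold":.037,"pencil_pot":0,"ludo_cup":0,"stapler":0,"whistle":0}
for n in("top","scene"):
    p=cap(n); save(p,n+"1.png")
    for k,z in Z.items():
        for d in arm.tip_of(p,k)[:2]: print(n,k,round(d["confidence"],2),np.round(d["location"]*np.array([384,512]),0),at_z(p,d["location"],z).round(3))
print(arm.sense())
E
```

```text
pics
top measuring_wheel 0.55 [198. 251.] [0.558 0.135 0.   ]
top knob_grip 0.43 [190. 255.] [0.564 0.124 0.079]
top grip_button 0.83 [207. 310.] [0.534 0.001 0.037]
top grip_hold 0.92 [218. 330.] [ 0.511 -0.044  0.037]
top pencil_pot 0.88 [143. 306.] [0.694 0.003 0.   ]
top ludo_cup 0.95 [124. 249.] [0.74  0.142 0.   ]
top stapler 0.61 [257. 215.] [0.422 0.215 0.   ]
top whistle 0.58 [257. 261.] [0.423 0.11  0.   ]
scene measuring_wheel 0.56 [205. 266.] [0.557 0.121 0.   ]
scene knob_grip 0.72 [183. 267.] [0.565 0.124 0.079]
scene grip_button 0.76 [173. 212.] [0.532 0.009 0.037]
scene grip_hold 0.84 [165. 190.] [ 0.521 -0.04   0.037]
scene grip_hold 0.61 [153. 275.] [0.457 0.118 0.037]
scene pencil_pot 0.55 [257. 184.] [0.697 0.003 0.   ]
scene pencil_pot 0.18 [157. 324.] [0.413 0.213 0.   ]
scene ludo_cup 0.68 [295. 254.] [0.74  0.141 0.   ]
scene stapler 0.96 [158. 324.] [0.415 0.214 0.   ]
scene stapler 0.25 [155. 273.] [ 0.429  0.108 -0.   ]
scene whistle 0.52 [154. 275.] [0.426 0.112 0.   ]
{'time': 0.9, 'joint_positions': array([-1.31372187e+00,  3.08093777e-01,  1.63378055e+00, -7.83843119e-06,
        1.19968321e+00, -6.96865016e-02]), 'joint_velocities': array([-0.00246166,  0.00112038,  0.00092782, -0.00046793, -0.00285797,
        0.00012746]), 'joint_efforts': array([-1.36446830e-03, -4.15276086e+01, -2.77090234e+01, -1.92268008e-04,
        7.41890326e-04,  9.61285110e-06]), 'ee_pos': array([ 0.20059612, -0.59195665,  0.24998519]), 'tcp_rot': array([ 3.09972039e+00,  5.10993071e-01, -6.26358744e-06]), 'ft_force': array([ 0.40653674,  0.03812934, -1.04488391]), 'ft_torque': array([ 0.01070653, -0.00124658, -0.00983003]), 'grip_width': 0.08536098406533106}
```

View pics/top1.png

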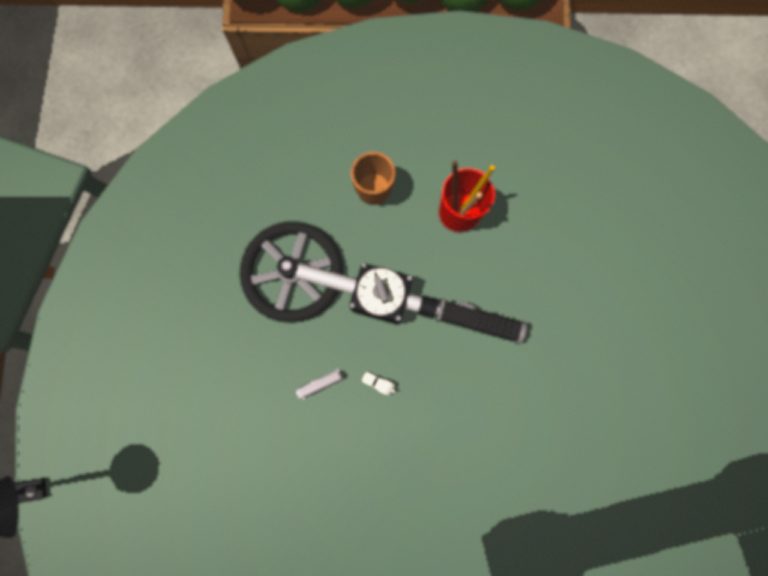

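View pics/scene1.png

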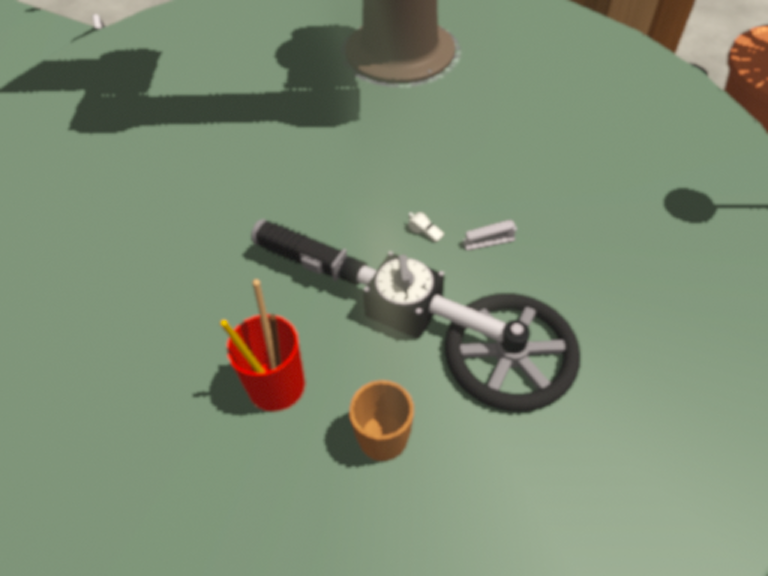

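The top view shows the wheel at px (292,271), dial (380,290) and the grip running to (525,332). The needle points up, about 1 rad clockwise of the wheel direction. The pot lies behind the grip. I'll look from near with the wrist camera next.

Run:
```python
from h import *
k=np.array([.565,.124]); a=np.radians
for yaw in (106,-74,164,-16): 
    for pos in ([*k,.2],[.53,.005,.2]):
        q=arm.inverse_kinematics(pos,down(a(yaw))); print(yaw,None if q is None else np.round(q,2))
arm.movep([.535,.08,.24],down(a(-74)))
p=cap("wrist"); save(p,"w1.png")
Z={"measuring_wheel":0,"knob_grip":.079,"grip_button":.037,"grip_hold":.037}
for kk,z in Z.items():
    for d in arm.tip_of(p,kk)[:2]: print(kk,round(d["confidence"],2),np.round(d["location"]*np.array([384,512]),0),at_z(p,d["location"],z).round(4))
print(arm.sense()["time"],p["view"].round(3))
```

```text
106 [ 0.14  0.27  1.79 -0.    1.08 -1.71]
106 [-0.07  0.18  1.9  -0.    1.06 -1.92]
-74 [ 0.14  0.27  1.79 -0.    1.08  1.43]
-74 [-0.07  0.18  1.9  -0.    1.06  1.22]
164 [ 0.14  0.27  1.79 -0.    1.08 -2.72]
164 [-0.07  0.18  1.9  -0.    1.06 -2.94]
-16 [ 0.14  0.27  1.79 -0.    1.08  0.42]
-16 [-0.07  0.18  1.9  -0.    1.06  0.21]
measuring_wheel 0.66 [135. 224.] [0.558  0.1286 0.    ]
measuring_wheel 0.32 [191. 312.] [0.5193 0.0012 0.    ]
knob_grip 0.97 [141. 215.] [0.5603 0.1294 0.079 ]
grip_hold 0.72 [214. 347.] [ 0.5117 -0.0402  0.037 ]
3.8 [[ 0.274 -0.962 -0.    -0.07 ]
 [ 0.921  0.263 -0.289 -0.479]
 [ 0.278  0.079  0.957 -0.525]
 [ 0.     0.     0.     1.   ]]
```

View pics/w1.png

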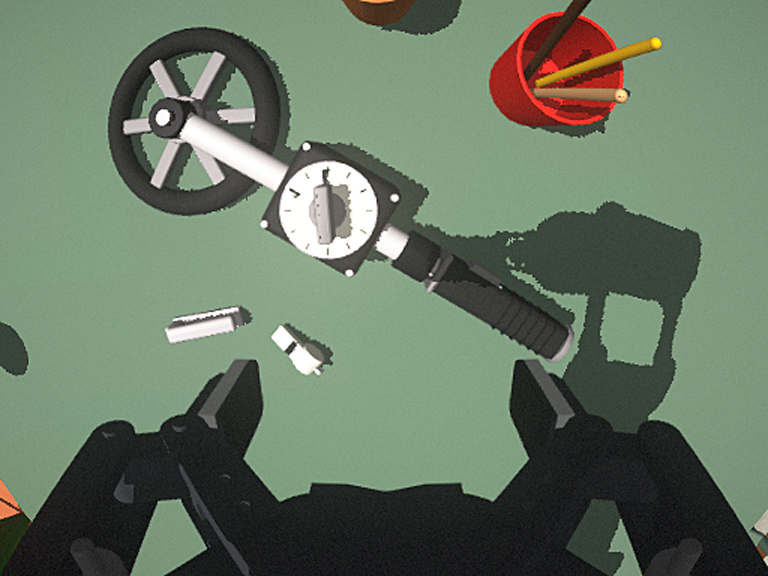

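The wrist view shows the case screws at (307,147), (395,197), (349,272) and (265,224). The bar runs from about (321,184) to (325,242), with the needle tip at (325,172). The button is at about (487,279) and the grip end at (565,350).

Run:
```python
from h import *
p=cap("wrist")
f=lambda u,v,z: at_z(p,[v/1.5/384,u/1.5/512],z)[:2]
s=np.array([f(*c,.058) for c in((307,147),(395,197),(349,272),(265,224))])
c=s.mean(0); dy=(s[0]+s[3]-s[1]-s[2])/2; print("case",c.round(4),np.degrees(np.arctan2(dy[1],dy[0])),np.linalg.norm(dy), np.linalg.norm((s[0]+s[1]-s[2]-s[3])/2))
g=f(565,347,.037); d=c-g; print("end",g.round(4),np.degrees(np.arctan2(d[1],d[0])),np.linalg.norm(d))
b=f(487,279,.037);print("btn",b,np.linalg.norm(b-c))
n,m=f(321,184,.087),f(325,242,.087); d=n-m; print("bar",(n+m)/2,np.degrees(np.arctan2(d[1],d[0])),np.linalg.norm(d))
save(p,"w2.png",(105,190,170,400),3.4)
for kk in("grip_button","grip_hold","knob_grip"):
    for d in arm.tip_of(p,kk)[:1]: print(kk,round(d["confidence"],2),at_z(p,d["location"],.079 if kk[0]=="k" else .037).round(4))
p=cap("top")
for kk in("grip_button","grip_hold","knob_grip"):
    for d in arm.tip_of(p,kk)[:1]: print(kk,round(d["confidence"],2),at_z(p,d["location"],.079 if kk[0]=="k" else .037).round(4))
```

```text
case [0.5584 0.1285] 75.27150712796563 0.06949604127710514 0.062196905324008026
end [ 0.5003 -0.0886] 75.01174824056339 0.22469627465574388
btn [ 0.53762758 -0.00054877] 0.13070182482050835
bar [0.56018208 0.12860352] 18.40616275649438 0.03701299253642442
grip_button 0.61 [0.5298 0.0075 0.037 ]
grip_hold 0.72 [ 0.511  -0.0439  0.037 ]
knob_grip 0.34 [0.4571 0.1118 0.079 ]
grip_button 0.96 [0.5235 0.0023 0.037 ]
grip_hold 0.57 [ 0.5136 -0.0429  0.037 ]
```

View pics/w2.png

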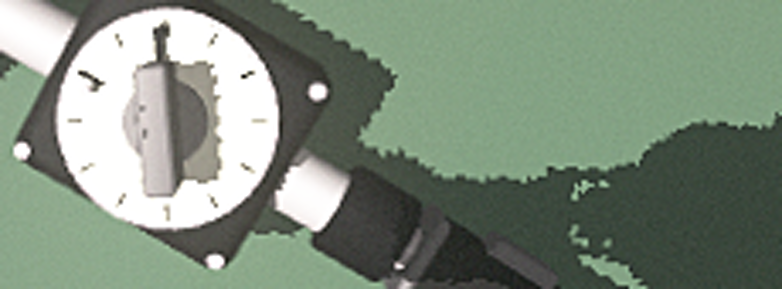

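Geometry is consistent: axis (0.559, 0.1285), wheel direction 75.1°, bar at about 18.4°. That puts the knob near 0.99 rad. Turning it now.

Run:
```python
from h import *
r=np.radians; c=[.5593,.1285]
arm.set_gripper(.045,20)
arm.movep([*c,.15],down(r(-71.6))); arm.move_linear([*c,.085],v=.08)
print(arm.sense()["ft_force"].round(1))
arm.set_gripper(0,20); s=arm.sense(); print(s["grip_width"],s["ft_force"].round(1),s["ft_torque"].round(2))
for y in (-50,-30,-18,-14.9,-13.5):
    arm.movep([*c,.085],down(r(y))); s=arm.sense(); print(y,s["grip_width"],s["ft_force"].round(1),s["ft_torque"].round(2))
arm.pause(.2)
arm.set_gripper(.045); arm.move_linear([*c,.16],v=.15)
arm.movep([.535,.08,.24],down(r(-74)))
p=cap("wrist"); save(p,"w3.png",(60,290,100,440),2.2); print(arm.sense()["time"])
```

```text
[0.6 0.7 0.2]
0.009253482974167573 [-0.1 -1.4  3.1] [-0.28  0.01  0.06]
-50 0.009737092467371413 [-1.5 -2.   5.4] [-0.22  0.16  0.02]
-30 0.009370828868882713 [-1.8 -0.7  5.4] [-0.09  0.27  0.04]
-18 0.009469087191148133 [-2.9 -0.7  5.6] [-0.07  0.31  0.01]
-14.9 0.009585472086364198 [-1.5 -0.1  7.2] [-0.1   0.37 -0.01]
-13.5 0.009686018177373242 [-1.3 -2.   6.8] [-0.2   0.39 -0.43]
10.4833
```

View pics/w3.png

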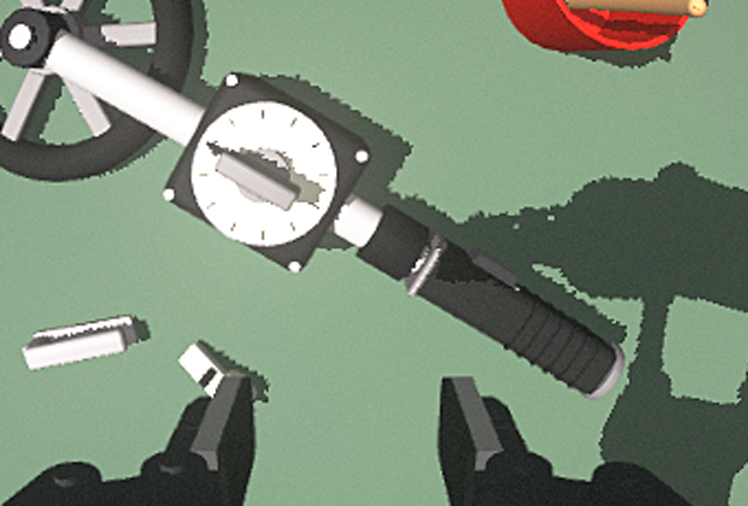

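The knob now sits at the zero tick: bar (258,180) is parallel to the tube, and the torque rose against the stop. The button shows at (495,267) and the grip end at (608,385) in the crop. Re-measuring, then the pinch and pull.

```bash
cat >> h.py <<'E'
def meas(p,scr,btn,end,s,o):
    f=lambda uv,z: at_z(p,[(uv[1]/s+o[1])/384,(uv[0]/s+o[0])/512],z)[:2]
    q=np.array([f(c,.058) for c in scr]); c=q.mean(0); dy=(q[0]+q[3]-q[1]-q[2])/2
    g=f(end,.037); b=f(btn,.042); d=c-g; th=np.arctan2(d[1],d[0]); y=np.array([np.cos(th),np.sin(th)]);x=np.array([y[1],-y[0]])
    print("case",c.round(4),np.degrees(np.arctan2(dy[1],dy[0])).round(1),"end",g.round(4),np.degrees(th).round(1),np.linalg.norm(d).round(4),"btn x,y",(x@(b-c)).round(4),(y@(b-c)).round(4))
    return c,th
E
python3 - <<'E'
from h import *
p=cap("wrist")
c,th=meas(p,((232,79),(362,156),(294,266),(169,195)),(495,267),(608,385),2.2,(100,60))
y=np.array([np.cos(th),np.sin(th)]); b=c-.130*y; rot=down(th-np.pi/2)
P=lambda d,z:[*(c-d*y),z]
print(P(.13,.037))
arm.set_gripper(.065,60)
arm.movep(P(.130,.13),rot); arm.move_linear(P(.130,.037),v=.1); s=arm.sense();print(s["ft_force"].round(1))
arm.set_gripper(0,60); s=arm.sense();print(s["grip_width"],s["ft_force"].round(1))
for d in (.02,.06,.08,.12,.138,.142,.145):
    arm.move_linear(P(.130+d,.037),v=.06); s=arm.sense();print(d,s["grip_width"].round(4),(s["ft_force"][:2]@y).round(1),s["ft_force"].round(1),s["ee_pos"].round(4))
p=cap("top");save(p,"t2.png",(120,280,140,400),3);print(s["time"])
np.save("st.npy",[*c,th])
E
```

```text
case [0.5584 0.1284] 74.9 end [ 0.4949 -0.0891] 73.7 0.2267 btn x,y 0.0203 -0.1242
[np.float64(0.5219810462379687), np.float64(0.0036479317837003478), 0.037]
[-0.4 -0.2  0.2]
0.029217742822909246 [-1.7 -1.   8.8]Traceback (most recent call last):
  File "<stdin>", line 11, in <module>
AttributeError: 'float' object has no attribute 'round'
```

Button is pinched flush (width 29 mm) and the first 20 mm has been drawn. A print bug stopped the script; continuing.

Run:
```python
from h import *
s=arm.sense(); print(s["ee_pos"].round(4),s["ft_force"].round(1),s["grip_width"])
b0=np.array([.52198,.00365]); th=np.radians(74.3); y=np.array([np.cos(th),np.sin(th)])
p0=np.array(s["ee_pos"][:2]); d0=np.linalg.norm(p0-b0)
for d in (.06,.08,.12,.137,.141,.144):
    arm.move_linear([*(p0-(d-d0)*y),.037],v=.06); s=arm.sense();print(d,round(float(s["grip_width"]),4),"pull",round(float(s["ft_force"][:2]@y),1),s["ft_force"].round(1))
print(d0,s["ee_pos"],s["time"])
p=cap("top");save(p,"t2.png",(120,280,140,400),3)
```

```text
[ 0.5175 -0.0162  0.0387] [-0.  -1.1  7. ] 0.02912503035629837
0.06 0.0289 pull -0.8 [-2.9 -0.1  8.6]
0.08 0.0293 pull -2.2 [-1.9 -1.8  7.5]
0.12 0.0294 pull -0.7 [-1.9 -0.2  6.8]
0.137 0.0292 pull -1.7 [-1.3 -1.4  6.4]
0.141 0.0291 pull 2.6 [0.1 2.6 5.4]
0.144 0.0291 pull 7.2 [1.2 7.1 4.4]
0.02032302243970887 [ 0.4841332  -0.13407284  0.03695557] 16.9583
```

View pics/t2.png

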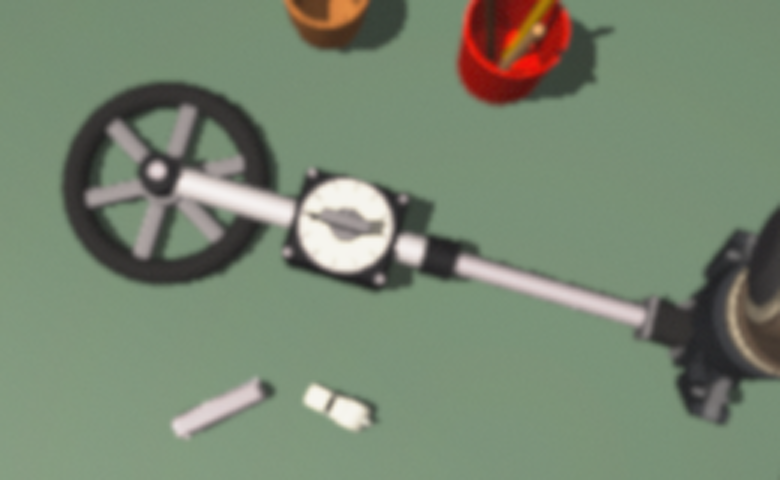

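The handle is out: the rod shows from (460,262) to (645,318), and the pull force rose to 7 N at the expected end of travel. Next: release, regrip at grip_hold, and test the lock.

Run:
```python
from h import *
th=np.radians(74.3); y=np.array([np.cos(th),np.sin(th)]); p0=np.array(arm.sense()["ee_pos"][:2])
arm.set_gripper(.065); arm.pause(.2)
P=lambda d:[*(p0-d*y),.037]
arm.move_linear(P(.055),v=.1)
print(arm.sense()["ft_force"].round(1))
arm.set_gripper(0,60); s=arm.sense();print(s["grip_width"],s["ft_force"].round(1))
for d in (.053,.051,.049,.052,.055):
    arm.move_linear(P(d),v=.03); arm.pause(.1); s=arm.sense();print(d,"along",round(float(s["ft_force"][:2]@y),1),s["ft_force"].round(1))
p=cap("wrist");save(p,"w4.png");q=cap("top");save(q,"t3.png",(120,280,140,400),3);print(s["ee_pos"],s["time"])
for pic in(p,q):
  for k in("grip_hold","grip_button"):
    for d in arm.tip_of(pic,k)[:1]: print(k,round(d["confidence"],2),at_z(pic,d["location"],.037).round(4))
```

```text
[ 0.3 -0.3  0. ]
0.029278154690679643 [-0.2  2.   2.5]
0.053 along 0.2 [-1.7  0.7  2.2]
0.051 along -1.8 [-2.1 -1.2  2.6]
0.049 along -6.0 [-3.4 -5.2  2.2]
0.052 along -2.2 [-1.7 -1.8  2.3]
0.055 along 4.8 [-0.4  5.1  2.7]
[ 0.46928722 -0.18627466  0.03687819] 20.4917
grip_hold 0.63 [ 0.4713 -0.1782  0.037 ]
grip_button 0.97 [ 0.4855 -0.1272  0.037 ]
grip_hold 0.82 [ 0.4689 -0.1821  0.037 ]
grip_button 0.56 [ 0.4882 -0.1319  0.037 ]
```

View pics/w4.png

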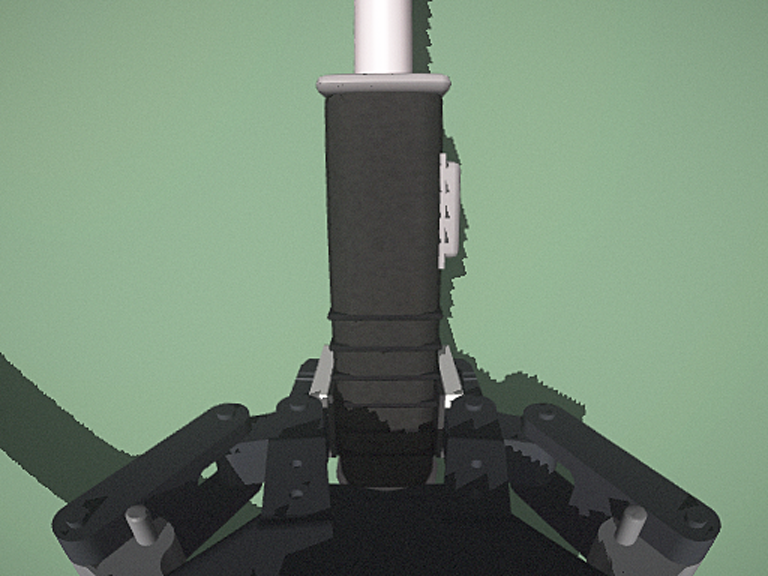

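View pics/t3.png

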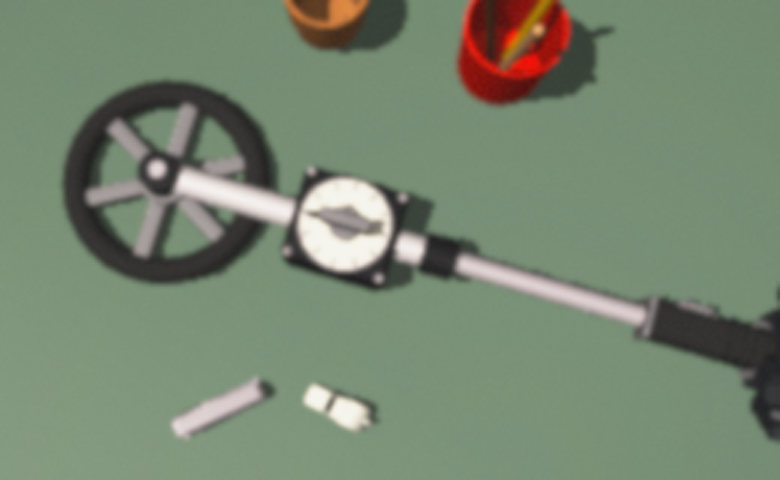

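Pads are clear of the button at about (450,210), which is standing out. The push test was resisted at 6 N, so the handle is locked. Exposed rod is about 140 mm by image scale, and the needle is still at zero. Handing in.

```bash
python3 -c "
from plant import arm
print(arm.finish_job())"
```

```text
the job is handed in; nothing more can be done
None
```

I did the whole task and handed it in at about 20.5 s of the 51 s. The simulator gives no verdict, so what follows is from my own checks.

- **Knob:** I took it by its bar and turned it about 57° counter-clockwise. The torque rose to 0.43 N m at the zero stop, and the last top picture still shows the needle at the zero tick, in line with the tube.
- **Handle:** I pinched the button flush (gripper width 29 mm) and drew the grip straight out past the first stop. The pull rose to 7 N at about 141–144 mm of travel, as expected at the second stop. The exposed rod measures about 140 mm by picture scale.
- **Lock and hold:** I let the button go and gripped again at grip_hold with the effort set to 60 N.
    - The wrist picture shows the button standing out and the pads clear of it.
    - A test push inward was resisted with 6 N, above the 2 N of free sliding, so the handle is locked.
    - The networks put grip_hold 4 to 8 mm from the TCP.
- **Surroundings:** In the last top picture the wheel lies flat, and the whistle, stapler, pot and cup look unmoved.

**What disagreed:** The estimates of the wheel's direction differed by about 1.5° (73.7° to 75.3°). The networks' grip_button readings were up to 10 mm apart, so I relied mainly on positions read from the pictures. One script stopped on a print error after the first 20 mm of the pull, and I carried on from there with no effect on the result.

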